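# Sweep the mug breakages into the scrap tray

### The job

Three broken bits of a fired mug (two wall shards and a broken handle) lie on the blue work block. Sweep all three across the block with your fingers and over its edge into the red scrap tray beside it: push them along the top only, never lift or carry them. Leave the mug and the yellow-handled knife on the block, and the kiln props in the white tray, where they are.

Things in the scene. Friction and masses are not known exactly. Their poses are not given: they have to be found in the camera images.
- slab: fixed blue-painted work block, 320 mm (its x) by 270 mm (its y) by 50 mm high, flat top without any rim; origin at the centre of its underside, so the top is 50 mm above it. The two trays stand against its long +y and -y sides, one on each
- red_tray: red open scrap tray, fixed to the bench, 280 mm (its x) by 130 mm (its y) by 40 mm high, walls and floor 5 mm; origin at the centre of its underside. It stands 1 mm off one of the block's two y sides (either one), square with the block and centred 20 mm towards the block's -x, its rim 10 mm below the block's top; pieces pushed over that edge fall into it
- white_tray: white open tray of the same size and kind, fixed against the opposite side of the block; holds the kiln props. Origin at the centre of its underside
- shard_a_center (a point): broken piece of a fired mug wall, pale beige, standing on its edge as a shallow arc: 34 mm long (along its y), 11 mm deep, 16 mm high, about 30 g; this point is at its middle, 8 mm above the surface it stands on. It slides when pushed low down, and turns if pushed off its middle. It lies in the middle or near half (-x) of the block's top, some 45 mm or more from the other two pieces
- shard_b_center (a point): second broken piece of a fired mug wall, pale beige, standing on its edge as a shallow arc: 34 mm long (along its y), 11 mm deep, 16 mm high, about 30 g; this point is at its middle, 8 mm above the surface it stands on. It slides when pushed low down, and turns if pushed off its middle
- broken_handle_center (a point): broken-off mug handle, pale beige, a C-shaped loop lying flat, about 35 by 30 mm, 16 mm high, about 30 g; this point is inside the C, 8 mm above the surface it lies on and within 6 mm of its middle
- mug: beige mug, 84 mm across, 62 mm high, 250 g, loose, standing near the block's far (+x) edge, its loop handle pointing roughly to the block's +x; origin at the middle of its underside. To be left alone
- knife: yellow-handled trimming knife, 170 mm long, 14 mm wide, 11 mm high, 60 g, loose, lying along the block's y close to its near (-x) edge; origin at the middle of its length, on its underside. To be left alone
- prop1: kiln prop: off-white ceramic tube, 32 mm across, 40 mm high, standing loose in the white tray; origin at the middle of its underside. To be left alone
- prop2: second kiln prop: off-white ceramic tube, 32 mm across, 40 mm high, standing loose in the white tray; origin at the middle of its underside. To be left alone
There are look-alikes about, which are no part of the job. What is shaped like the part that bears shard_a_center but brown, green or turquoise is not meant.

How it is judged:
By the outcome, as a careful person would: the job done as asked, in the order asked, and still so for the second after the job is handed in, with the robot touching nothing.
It also fails if it takes over 64 s, if anything falls off the work surface, if the arm or the gripper's body presses on something with over 40 N, if the wrist force passes 120 N, or if a joint passes its speed limit or range.

### The arm

A 7-joint arm with a two-finger parallel gripper is mounted at the origin on the work surface. World frame = base frame: x ahead of the robot, y to its left, z up, the work surface at z = 0. Lengths are in m, angles in rad, forces in N, time in s.
With the tool pointing down it reaches from about 0.4 to 0.85 m from the base axis. Payload 10.4 kg.
Tool frame: the origin (TCP) lies on the mounting face of the last link; the fingertips stand r.tips_ahead ahead of it and the grasp point (between the pads) lies 164 mm ahead of it (r.tips_ahead is the distance from the TCP to the fingertips, in m); z points along the fingers, y is the line along which they close (so a half turn about z gives the same grasp; the last joint's range is limited). The gripper opens to 87 mm and grips with 3 to 60 N. Pads are 19 mm wide; open, the fingers measure 117 mm over their backs; the gripper's body (75 mm by 190 mm) begins 51 mm behind the grasp point.
Start: joints at [1.311, 0.332, -0.065, 1.46, 0.022, 1.35, -0.088], TCP at [0.147, -0.608, 0.405] pointing down, gripper open.
Joint ranges: [-2.6, 2.6], [-0.5, 2.12], [-1.47, 1.34], [0.16, 2.42], [-1.27, 4.41], [0.06, 2.06], [-2.6, 2.6]. Speed limits (rad/s): [2.22, 2.22, 2.79, 2.79, 3.14, 3.14, 3.14].

### API

Orientations are given as a unit quaternion [x, y, z, w].
In Python, from bench import telemetry, imaging, job, r gives the robot as it stands.
- The arm moves only by the tool move_arm, never from a script. Its argument "steps" is a list of rows, each an object of numbers: "dx", "dy", "dz": the shift along the tool's x, y, z in cm; "spin": the turn about the tool's z in rad. In form: [{"dx": .., "dy": .., "dz": .., "spin": ..}, ...]. A call has 1 to 12 rows; each row shifts and turns the commanded pose from where the row before left it, along the tool's axes as they then stand; what a row does not reach is not made up. A row lasts 1/10 s, in which the tool goes at most 50 mm and 8.59 degrees, less where a joint would pass 70% of its speed; a pose out of reach is approached as far as the arm can. A call with a gripper value outside its range is refused whole. "claw" is the finger opening in cm, from 0 to 8.7, set as the call begins (left out, the last holds). The fingers move at their own pace and stop on an object; "squeeze" is the grip in N (left out, the last holds). Time passes only in rows, so rows that do not move let the fingers close. It gives the time, the measured TCP pose, the force, the opening and the grip force at its end, in the units of the state.
- telemetry.read_state(): the state, without advancing time (a new reading comes with each control period).
- imaging.camera(name): name is "side" or "top"; returns a dict with "img" (400x640x3 uint8, red, green, blue), "camera_matrix" (3x3 intrinsics, pixels), "R" (3x3) and "t" (3): a world point X has camera coordinates R X + t. Camera axes: x right, y down, z forward; pixel columns grow to the right and rows downward; lengths in m; the calibration is good to about 2 mm. A picture is of the moment at which its call begins. There is no depth.
- job.close_job(): hands the job in; it is judged then, once.
The state is a dict: "time": time; "joint_positions": joint angles; "joint_vel": joint speeds; "joint_torque": joint torques, N m; "ee_pos": TCP position; "eef_rot": TCP orientation; "ft_force": force on the tool from outside, world axes, zero at the start; "torque": the same for the moment, N m; "width": finger opening in m; "grip_force": force on a finger pad.
Only numpy, scipy, OpenCV 4.12 (cv2) and the standard library are available. Lean on these libraries where they do the work, as an engineer would, in place of code of your own. Each camera call takes 0.05 s, during which the arm holds its last target. There are 200 camera calls.

## Working session

There is one attempt and no reset: what is moved stays moved. The work goes in short steps, Python scripts to look and compute and a tool call to move; the robot and the scene stay as the last step left them, time stands still between calls to the robot, and variables do not carry over. Pictures are saved under pics/ and viewed, at most 10 in all, crops included, and the job is handed in when it is done.

Besides the shell and the picture viewer there is one more tool, called as a command line: name --argument value ..., lists and objects as JSON in quotes. move_arm: Moves the arm, as the interface text tells. Its arguments: {"type":"object","properties":{"steps":{"type":"array","items":{"type":"object","properties":{"dx":{"type":"number"},"dy":{"type":"number"},"dz":{"type":"number"},"spin":{"type":"number"}}}},"claw":{"type":"number"},"squeeze":{"type":"number"}},"required":["steps"]}

```bash
ls; mkdir -p pics
python3 - <<'E'
from bench import telemetry, imaging, job, r
import cv2, numpy as np
s=telemetry.read_state(); print(s['time'],s['ee_pos'],s['eef_rot'],s['width'],r.tips_ahead)
for n in("top","side"):
    c=imaging.camera(n); cv2.imwrite(f"pics/{n}0.png",c["img"][:,:,::-1]); print(n,c["camera_matrix"].tolist(),c["R"].tolist(),c["t"].tolist())
E
```

```text
pics
0.0 [ 0.1466031  -0.60741877  0.40396368] [ 9.92995318e-01  1.18151519e-01 -1.17365819e-04 -7.09835501e-04] 0.087139307463062 0.1822
top [[513.9392400072192, 0.0, 323.7662356292672], [0.0, 513.9392400072192, 200.68339535322232], [0.0, 0.0, 1.0]] [[-0.02731383643273743, -0.9996222694126736, -0.0030451327691890474], [-0.982178949967889, 0.027403637279626858, -0.18593964317439698], [0.18595285579764861, -0.00208785969427212, -0.9825564494025758]] [0.03996995849187171, 0.6230535009792924, 0.9064433620616335]
side [[402.16181799948345, 0.0, 320.4700185694239], [0.0, 402.16181799948345, 194.04590511587278], [0.0, 0.0, 1.0]] [[0.8891593612674071, -0.45749292141024994, -0.009790665454965533], [-0.2488308549229253, -0.4654372779164469, -0.84938292069246], [0.3840297331052145, 0.7576729948897761, -0.5276862674979278]] [-0.5481726998765829, 0.2052294911130524, 0.5041732706674459]
```

View pics/top0.png

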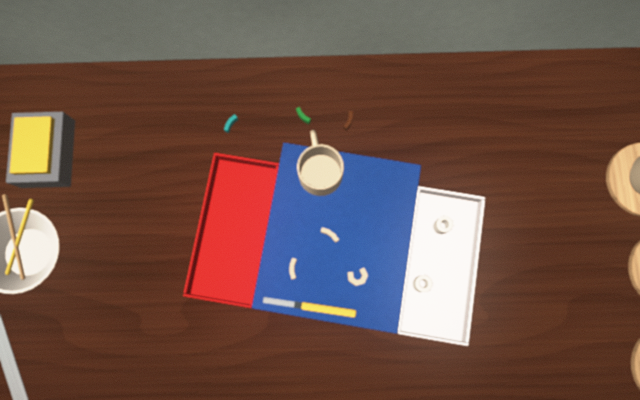

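View pics/side0.png

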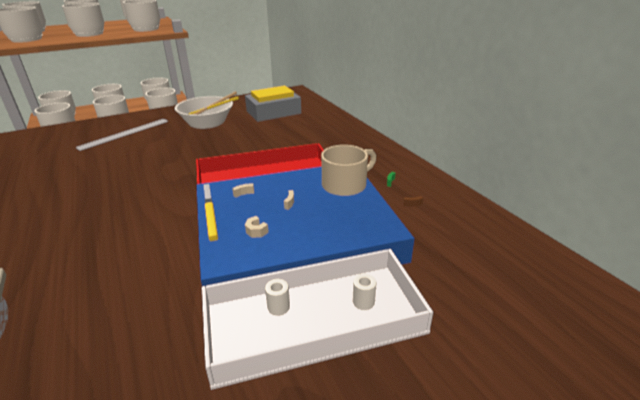

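The pictures show the red tray at +y (image left) and the white tray on the right. In the top view, the shards are at about (293,268) and (330,234), the handle at (358,275), the knife along row ~306 and the mug at (320,170). The coloured look-alikes lie off the block at rows 110–125.

```bash
cat > h.py <<'E'
from bench import telemetry, imaging, job, r
import cv2, numpy as np
def ray(c,uv,z):
    K,R,t=c["camera_matrix"],np.array(c["R"]),np.array(c["t"])
    d=R.T@np.linalg.inv(K)@np.array([uv[0],uv[1],1.]); o=-R.T@t
    return o+d*(z-o[2])/d[2]
def look(B=None):
    """top-view blobs -> positions; B=(origin,axes) of block frame"""
    c=imaging.camera("top"); hsv=cv2.cvtColor(c["img"],cv2.COLOR_RGB2HSV)
    out={}
    rng={"blue":((105,120,50),(130,255,255),.05),"red":((0,200,90),(6,255,255),.04),"pale":((5,20,120),(24,110,255),.066),"yellow":((18,150,150),(32,255,255),.06)}
    for n,(a,b,z) in rng.items():
        m=cv2.inRange(hsv,a,b); m[:140]=0; m[350:]=0; m[:,:170]=0; m[:,500:]=0
        for k in cv2.findContours(m,cv2.RETR_EXTERNAL,cv2.CHAIN_APPROX_NONE)[0]:
            if cv2.contourArea(k)>40: out.setdefault(n,[]).append((k[:,0],np.array([ray(c,p,z) for p in k[:,0]])[:,:2]))
    return c,out
E
python3 - <<'E'
from h import *
c,o=look()
P=max(o["blue"],key=lambda q:len(q[0]))[1]
(cx,cy),(w,h),a=cv2.minAreaRect(P.astype(np.float32)*1000); print("block",cx,cy,w,h,a)
for n in("red","pale","yellow"):
    for px,p in o[n]:
        rc=cv2.minAreaRect(p.astype(np.float32)*1000); print(n,px.mean(0).round(),np.round(rc[0]),np.round(rc[1]),round(rc[2],1))
E
```

```text
block 560.7633666992188 -2.128936767578125 267.30145263671875 317.72021484375 78.81511688232422
red [224. 227.] [582. 204.] [126. 280.] 80.5
pale [357. 277.] [480. -35.] [26. 34.] 14.2
pale [292. 268.] [500.  83.] [ 9. 36.] 89.0
pale [329. 234.] [560.  14.] [36. 11.] 53.6
pale [438. 228.] [ 564. -185.] [27. 13.] 36.0
pale [464. 250.] [ 501. -189.] [115. 263.] 78.9
pale [460. 270.] [ 500. -191.] [127. 277.] 78.6
pale [319. 167.] [685.  29.] [88. 98.] 62.2
yellow [328. 309.] [425.  21.] [96. 10.] 80.1
```

move_arm --steps '[{"spin": -0.1423}, {"spin": -0.1423}, {"spin": -0.1423}, {"spin": -0.1423}, {"spin": -0.1423}, {"spin": -0.1423}, {"spin": -0.1423}, {"spin": -0.1423}, {"dy": 4}, {"dy": 4}, {"dy": 4}, {"dy": 4}]' --claw 0.8

```text
$.steps[0]: bad value
```

move_arm --steps '[{"dx": 0, "dy": 0, "dz": 0, "spin": -0.14}, {"dx": 0, "dy": 0, "dz": 0, "spin": -0.14}, {"dx": 0, "dy": 0, "dz": 0, "spin": -0.14}, {"dx": 0, "dy": 0, "dz": 0, "spin": -0.14}, {"dx": 0, "dy": 0, "dz": 0, "spin": -0.14}, {"dx": 0, "dy": 0, "dz": 0, "spin": -0.14}, {"dx": 0, "dy": 0, "dz": 0, "spin": -0.14}, {"dx": 0, "dy": 0, "dz": 0, "spin": -0.14}, {"dx": 0, "dy": 4, "dz": 0, "spin": 0}, {"dx": 0, "dy": 4, "dz": 0, "spin": 0}, {"dx": 0, "dy": 4, "dz": 0, "spin": 0}, {"dx": 0, "dy": 4, "dz": 0, "spin": 0}]' --claw 0.8

```text
time: 1.35
ee_pos: [0.3043, -0.6417, 0.4045]
eef_rot: [0.779, 0.627, -0.0, -0.0]
ft_force: [-0.2, -1.2, 0.2]
width: 0.009
grip_force: 0.0
```

move_arm --steps '[{"dx": 0, "dy": 2.5, "dz": 0, "spin": -0.02}, {"dx": 3, "dy": 2.5, "dz": 0, "spin": 0}, {"dx": 4, "dy": 0, "dz": 0, "spin": 0}, {"dx": 4, "dy": 0, "dz": 0, "spin": 0}, {"dx": 4, "dy": 0, "dz": 0, "spin": 0}, {"dx": 4, "dy": 0, "dz": 0, "spin": 0}, {"dx": 4, "dy": 0, "dz": 0, "spin": 0}, {"dx": 4, "dy": 0, "dz": 0, "spin": 0}, {"dx": 4, "dy": 0, "dz": 0, "spin": 0}, {"dx": 4, "dy": 0, "dz": 0, "spin": 0}, {"dx": 4, "dy": 0, "dz": 0, "spin": 0}, {"dx": 4, "dy": 0, "dz": 0, "spin": 0}]'

```text
time: 2.55
ee_pos: [0.4348, -0.2281, 0.4046]
eef_rot: [0.772, 0.635, -0.0, 0.0]
ft_force: [1.1, -0.4, 0.2]
width: 0.0079
grip_force: 0.0
```

move_arm --steps '[{"dx": 4, "dy": 0, "dz": 0, "spin": 0}, {"dx": 4, "dy": 0, "dz": 0, "spin": 0}, {"dx": 4, "dy": 0, "dz": 0, "spin": 0}, {"dx": 4, "dy": 0, "dz": 0, "spin": 0}, {"dx": 4, "dy": 0, "dz": 0, "spin": 0}, {"dx": 4, "dy": 0, "dz": 0, "spin": 0}, {"dx": 4, "dy": 0, "dz": 0, "spin": 0}, {"dx": 1, "dy": 0, "dz": 0, "spin": 0}, {"dx": 0, "dy": 0, "dz": 4, "spin": 0}, {"dx": 0, "dy": 0, "dz": 4, "spin": 0}, {"dx": 0, "dy": 0, "dz": 2, "spin": 0}, {"dx": 0, "dy": 0, "dz": 0, "spin": 0}]'

```text
time: 3.75
ee_pos: [0.4897, 0.054, 0.302]
eef_rot: [0.772, 0.635, -0.002, -0.002]
ft_force: [0.0, 0.9, 0.2]
width: 0.0083
grip_force: 0.0
```

move_arm --steps '[{"dx": 0, "dy": 0.5, "dz": 2.5, "spin": 0}, {"dx": 0, "dy": 0, "dz": 2, "spin": 0}, {"dx": 0, "dy": 0, "dz": 0, "spin": 0}]'

```text
time: 4.05
ee_pos: [0.4953, 0.0533, 0.2589]
eef_rot: [0.772, 0.635, -0.001, -0.001]
ft_force: [-0.5, -0.2, 0.2]
width: 0.0079
grip_force: 0.0
```

Run:
```python
from h import *
a=imaging.camera("side")["img"][120:320,150:450]
cv2.imwrite("pics/s1.png",cv2.resize(a,None,fx=2.6,fy=2.6,interpolation=cv2.INTER_CUBIC)[:,:,::-1])
print(telemetry.read_state()["ee_pos"])
```

```text
[0.49576259 0.05359675 0.26023541]
```

View pics/s1.png

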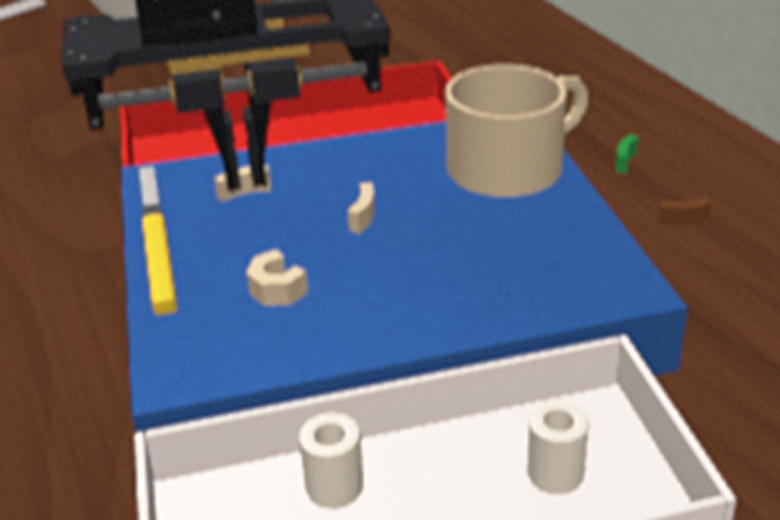

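The picture shows both fingertips (about (245,185) in the crop) centred on shard A and just behind it. I'll lower them and sweep.

move_arm --steps '[{"dx": 0, "dy": 0, "dz": 2.3, "spin": 0}, {"dx": 0.5, "dy": 0, "dz": 0, "spin": 0}, {"dx": 0.7, "dy": 0, "dz": 0, "spin": 0}, {"dx": 1, "dy": 0, "dz": 0, "spin": 0}, {"dx": 1, "dy": 0, "dz": 0, "spin": 0}, {"dx": 1, "dy": 0, "dz": 0, "spin": 0}, {"dx": 1, "dy": 0, "dz": 0, "spin": 0}, {"dx": 1, "dy": 0, "dz": 0, "spin": 0}, {"dx": 1, "dy": 0, "dz": 0, "spin": 0}, {"dx": 1, "dy": 0, "dz": 0, "spin": 0}, {"dx": 1, "dy": 0, "dz": 0, "spin": 0}, {"dx": 1, "dy": 0, "dz": 0, "spin": 0}]'

```text
time: 5.3
ee_pos: [0.5154, 0.1548, 0.2367]
eef_rot: [0.772, 0.635, -0.0, -0.0]
ft_force: [0.9, -0.1, -0.1]
width: 0.008
grip_force: 0.0
```

Run:
```python
from h import *
a=imaging.camera("side")["img"][120:320,150:450]
cv2.imwrite("pics/s2.png",cv2.resize(a,None,fx=2.6,fy=2.6,interpolation=cv2.INTER_CUBIC)[:,:,::-1])
print(telemetry.read_state()["ee_pos"])
```

```text
[0.51540341 0.15645033 0.23688181]
```

View pics/s2.png

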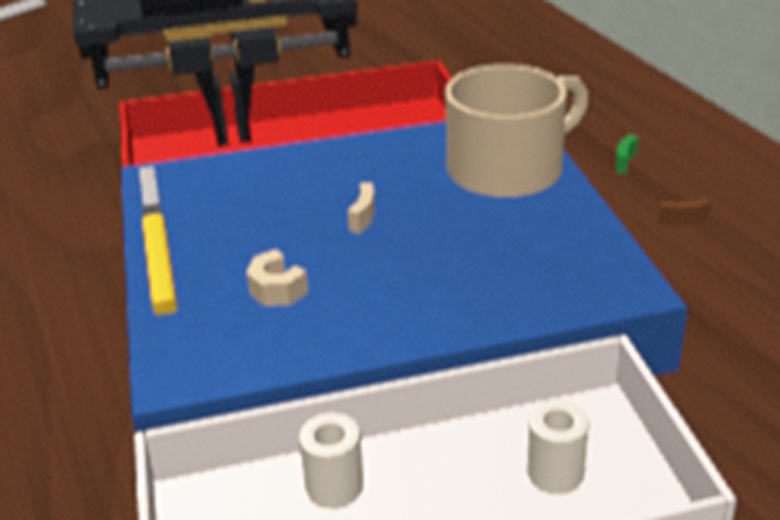

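Shard A is off the block. Next, back over and behind the handle.

move_arm --steps '[{"dx": 0, "dy": 0, "dz": -4, "spin": 0}, {"dx": -4, "dy": 0.2, "dz": 0, "spin": 0}, {"dx": -4, "dy": 0, "dz": 0, "spin": 0}, {"dx": -4, "dy": 0, "dz": 0, "spin": 0}, {"dx": -4, "dy": 0, "dz": 0, "spin": 0}, {"dx": -4, "dy": 0, "dz": 0, "spin": 0}, {"dx": -4, "dy": 0, "dz": 0, "spin": 0}, {"dx": 0, "dy": 0, "dz": 0, "spin": 0}, {"dx": 0, "dy": 0, "dz": 2, "spin": 0}, {"dx": 0, "dy": 0, "dz": 2, "spin": 0}, {"dx": 0, "dy": 0, "dz": 0, "spin": 0}]'

```text
time: 6.45
ee_pos: [0.4702, -0.0814, 0.2348]
eef_rot: [0.772, 0.635, -0.001, -0.002]
ft_force: [-0.6, 0.5, 0.8]
width: 0.0081
grip_force: 0.0
```

move_arm --steps '[{"dx": 1, "dy": 0, "dz": 0, "spin": 0}, {"dx": 1, "dy": 0, "dz": 0, "spin": 0}, {"dx": 1, "dy": 0, "dz": 0, "spin": 0}, {"dx": 1, "dy": 0, "dz": 0, "spin": 0}, {"dx": 1, "dy": 0, "dz": 0, "spin": 0}, {"dx": 1, "dy": 0, "dz": 0, "spin": 0}, {"dx": 1, "dy": 0, "dz": 0, "spin": 0}, {"dx": 1, "dy": 0, "dz": 0, "spin": 0}]'

```text
time: 7.25
ee_pos: [0.4866, -0.0026, 0.2368]
eef_rot: [0.772, 0.635, -0.0, 0.0]
ft_force: [0.8, -0.8, 0.6]
width: 0.0082
grip_force: 0.5
```

Run:
```python
from h import *
a=imaging.camera("side")["img"][120:320,150:450]
cv2.imwrite("pics/s3.png",cv2.resize(a,None,fx=2.6,fy=2.6,interpolation=cv2.INTER_CUBIC)[:,:,::-1])
```

```text
(no output)
```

View pics/s3.png

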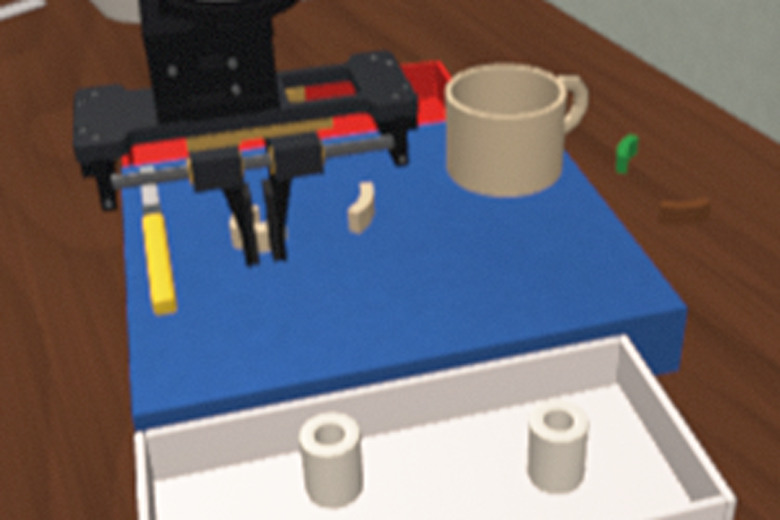

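The handle (crop (256,230)) has drifted a few mm to -x of the fingers at (265,255). I'll back off, shift to match and keep pushing.

move_arm --steps '[{"dx": -0.8, "dy": 0, "dz": 0, "spin": 0}, {"dx": 0, "dy": -0.6, "dz": 0, "spin": 0}, {"dx": 0.8, "dy": 0, "dz": 0, "spin": 0}, {"dx": 1, "dy": 0, "dz": 0, "spin": 0}, {"dx": 1, "dy": 0, "dz": 0, "spin": 0}, {"dx": 1, "dy": 0, "dz": 0, "spin": 0}, {"dx": 1, "dy": 0, "dz": 0, "spin": 0}, {"dx": 1, "dy": 0, "dz": 0, "spin": 0}, {"dx": 1, "dy": 0, "dz": 0, "spin": 0}, {"dx": 1, "dy": 0, "dz": 0, "spin": 0}, {"dx": 1, "dy": 0, "dz": 0, "spin": 0}]'

```text
time: 8.4
ee_pos: [0.4961, 0.0771, 0.2367]
eef_rot: [0.772, 0.635, -0.0, 0.0]
ft_force: [0.3, -1.3, -0.2]
width: 0.0082
grip_force: 0.2
```

Run:
```python
from h import *
a=imaging.camera("side")["img"][120:320,150:450]
cv2.imwrite("pics/s4.png",cv2.resize(a,None,fx=2.6,fy=2.6,interpolation=cv2.INTER_CUBIC)[:,:,::-1])
```

```text
(no output)
```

View pics/s4.png

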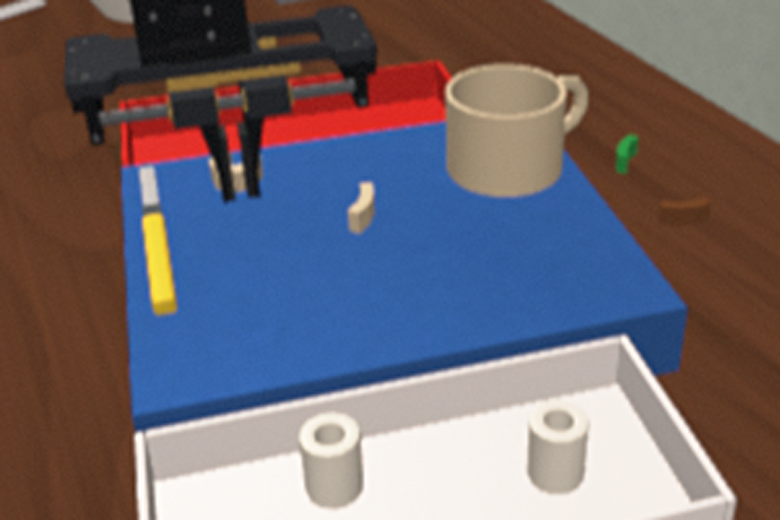

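The handle (crop (235,170)) is still on the fingers, so I'll finish this sweep and then go behind shard B.

move_arm --steps '[{"dx": 1, "dy": 0, "dz": 0, "spin": 0}, {"dx": 1, "dy": 0, "dz": 0, "spin": 0}, {"dx": 1, "dy": 0, "dz": 0, "spin": 0}, {"dx": 1, "dy": 0, "dz": 0, "spin": 0}, {"dx": 1, "dy": 0, "dz": 0, "spin": 0}, {"dx": 1, "dy": 0, "dz": 0, "spin": 0}, {"dx": 1, "dy": 0, "dz": 0, "spin": 0}, {"dx": 1, "dy": 0, "dz": 0, "spin": 0}, {"dx": 1, "dy": 0, "dz": 0, "spin": 0}, {"dx": 0, "dy": 0, "dz": 0, "spin": 0}, {"dx": 0, "dy": 0, "dz": -4, "spin": 0}]'

```text
time: 9.55
ee_pos: [0.5119, 0.1637, 0.273]
eef_rot: [0.772, 0.635, -0.004, -0.002]
ft_force: [0.3, -1.0, -0.1]
width: 0.0079
grip_force: 0.0
```

move_arm --steps '[{"dx": -4, "dy": 0, "dz": 0, "spin": 0}, {"dx": -4, "dy": 0, "dz": 0, "spin": 0}, {"dx": -4, "dy": 2.6, "dz": 0, "spin": 0}, {"dx": -4, "dy": 2.6, "dz": 0, "spin": 0}, {"dx": -2, "dy": 2.4, "dz": 0, "spin": 0}, {"dx": 0, "dy": 0, "dz": 0, "spin": 0}, {"dx": 0, "dy": 0, "dz": 2, "spin": 0}, {"dx": 0, "dy": 0, "dz": 0, "spin": 0}]'

```text
time: 10.35
ee_pos: [0.5521, -0.0265, 0.2548]
eef_rot: [0.772, 0.635, -0.001, -0.001]
ft_force: [0.1, -0.8, -0.1]
width: 0.0079
grip_force: 0.0
```

Run:
```python
from h import *
a=imaging.camera("side")["img"][120:320,150:450]
cv2.imwrite("pics/s5.png",cv2.resize(a,None,fx=2.6,fy=2.6,interpolation=cv2.INTER_CUBIC)[:,:,::-1])
```

```text
(no output)
```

View pics/s5.png

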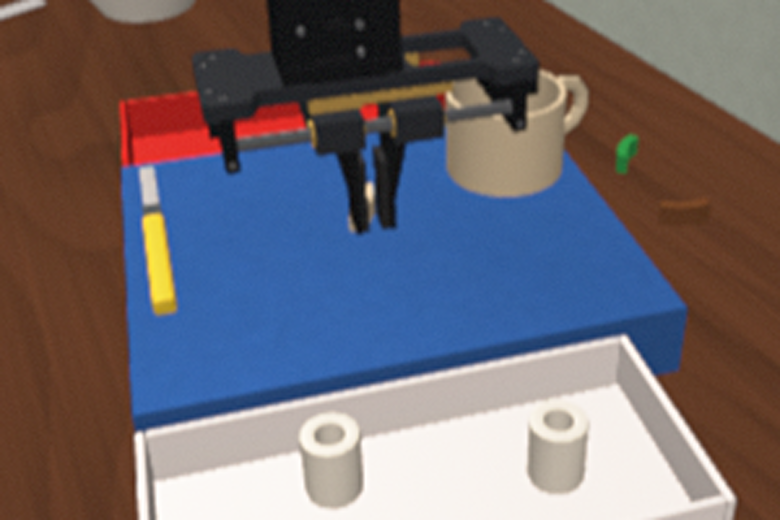

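The handle is off the block. The fingers, at crop (370,230), are just behind shard B's near end (357,225), so I'll lower and push partway.

move_arm --steps '[{"dx": 0, "dy": -0.4, "dz": 1.8, "spin": 0}, {"dx": 0, "dy": 0, "dz": 0, "spin": 0}, {"dx": 0.7, "dy": 0, "dz": 0, "spin": 0}, {"dx": 0.7, "dy": 0, "dz": 0, "spin": 0}, {"dx": 0.7, "dy": 0, "dz": 0, "spin": 0}, {"dx": 0.7, "dy": 0, "dz": 0, "spin": 0}, {"dx": 0.7, "dy": 0, "dz": 0, "spin": 0}, {"dx": 0.7, "dy": 0, "dz": 0, "spin": 0}, {"dx": 0.7, "dy": 0, "dz": 0, "spin": 0}, {"dx": 0.7, "dy": 0, "dz": 0, "spin": 0}]'

```text
time: 11.4
ee_pos: [0.5602, 0.0296, 0.2387]
eef_rot: [0.772, 0.635, -0.0, 0.0]
ft_force: [-0.9, 0.1, 0.2]
width: 0.0079
grip_force: 0.1
```

Run:
```python
from h import *
a=imaging.camera("side")["img"][120:320,150:450]
cv2.imwrite("pics/s6.png",cv2.resize(a,None,fx=2.6,fy=2.6,interpolation=cv2.INTER_CUBIC)[:,:,::-1])
```

```text
(no output)
```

View pics/s6.png

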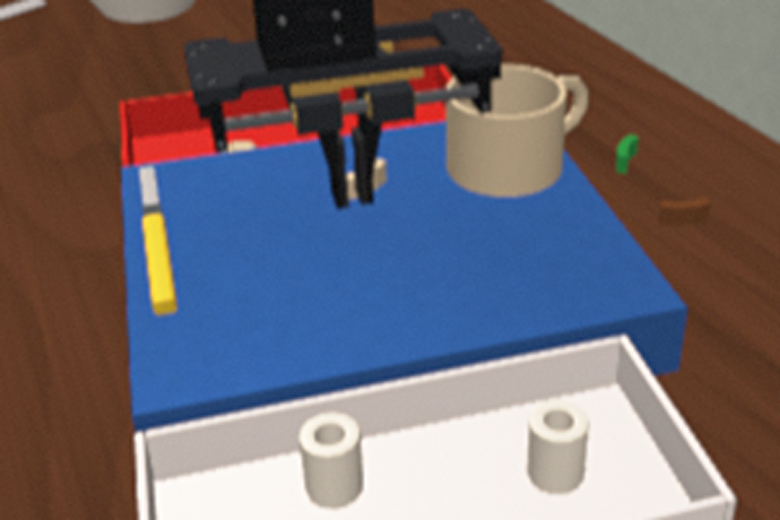

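Shard B (crop (366,178)) has turned and sits to the +x side of the fingers (350,200), so I'll back off, shift and continue.

move_arm --steps '[{"dx": -0.8, "dy": 0, "dz": 0, "spin": 0}, {"dx": 0, "dy": 0.9, "dz": 0, "spin": 0}, {"dx": 0.6, "dy": 0, "dz": 0, "spin": 0}, {"dx": 0.8, "dy": 0, "dz": 0, "spin": 0}, {"dx": 0.8, "dy": 0, "dz": 0, "spin": 0}, {"dx": 0.8, "dy": 0, "dz": 0, "spin": 0}, {"dx": 0.8, "dy": 0, "dz": 0, "spin": 0}, {"dx": 0.8, "dy": 0, "dz": 0, "spin": 0}, {"dx": 0.8, "dy": 0, "dz": 0, "spin": 0}, {"dx": 0.8, "dy": 0, "dz": 0, "spin": 0}]'

```text
time: 12.45
ee_pos: [0.5794, 0.0809, 0.2387]
eef_rot: [0.772, 0.635, -0.0, 0.0]
ft_force: [0.3, 0.6, -0.7]
width: 0.0079
grip_force: 0.1
```

Run:
```python
from h import *
a=imaging.camera("side")["img"][120:320,150:450]
cv2.imwrite("pics/s7.png",cv2.resize(a,None,fx=2.6,fy=2.6,interpolation=cv2.INTER_CUBIC)[:,:,::-1])
```

```text
(no output)
```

View pics/s7.png

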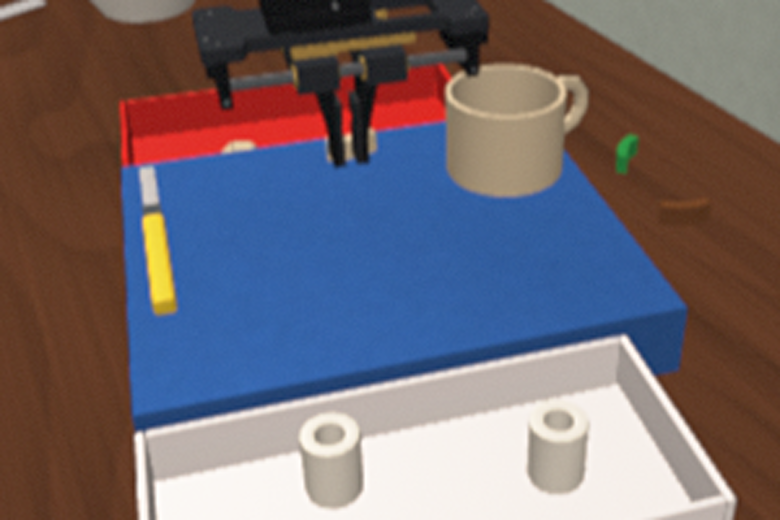

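Shard B (crop (352,143)) is now flat and centred on the fingers, so I'll finish the push, then lift clear to look.

move_arm --steps '[{"dx": 0.9, "dy": 0, "dz": 0, "spin": 0}, {"dx": 0.9, "dy": 0, "dz": 0, "spin": 0}, {"dx": 0.9, "dy": 0, "dz": 0, "spin": 0}, {"dx": 0.9, "dy": 0, "dz": 0, "spin": 0}, {"dx": 0.9, "dy": 0, "dz": 0, "spin": 0}, {"dx": 0.9, "dy": 0, "dz": 0, "spin": 0}, {"dx": 0.9, "dy": 0, "dz": 0, "spin": 0}, {"dx": 0.4, "dy": 0, "dz": 0, "spin": 0}, {"dx": 0, "dy": 0, "dz": 0, "spin": 0}, {"dx": 0, "dy": 0, "dz": -4, "spin": 0}, {"dx": 0, "dy": 0, "dz": -4, "spin": 0}, {"dx": 0, "dy": 0, "dz": -4, "spin": 0}]'

```text
time: 13.7
ee_pos: [0.5921, 0.1454, 0.3601]
eef_rot: [0.772, 0.635, -0.0, -0.0]
ft_force: [0.9, 0.9, -0.3]
width: 0.0081
grip_force: 0.0
```

move_arm --steps '[{"dx": -4, "dy": 0, "dz": 0, "spin": 0}, {"dx": -4, "dy": 0, "dz": 0, "spin": 0}, {"dx": -4, "dy": 0, "dz": 0, "spin": 0}, {"dx": -4, "dy": 0, "dz": 0, "spin": 0}, {"dx": -4, "dy": 0, "dz": 0, "spin": 0}, {"dx": -4, "dy": 0, "dz": 0, "spin": 0}, {"dx": -4, "dy": 0, "dz": 0, "spin": 0}, {"dx": -4, "dy": 0, "dz": 0, "spin": 0}, {"dx": -4, "dy": 0, "dz": 0, "spin": 0}, {"dx": -4, "dy": 0, "dz": 0, "spin": 0}, {"dx": -4, "dy": 0, "dz": 0, "spin": 0}, {"dx": 0, "dy": 0, "dz": 0, "spin": 0}]'

```text
time: 14.9
ee_pos: [0.5047, -0.2926, 0.3583]
eef_rot: [0.775, 0.632, -0.001, 0.0]
ft_force: [-0.6, -0.6, 0.8]
width: 0.0081
grip_force: 0.0
```

Run:
```python
from h import *
a=imaging.camera("top")["img"][120:360,170:500]
cv2.imwrite("pics/t8.png",cv2.resize(a,None,fx=2.4,fy=2.4,interpolation=cv2.INTER_CUBIC)[:,:,::-1])
```

```text
(no output)
```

View pics/t8.png

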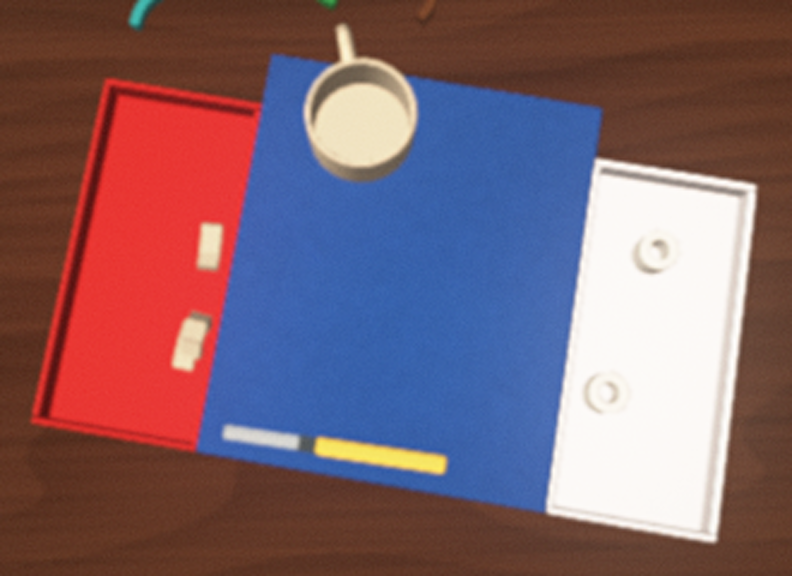

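The top view shows shard B in the red tray at (210,247), and the handle leaning over shard A at about (190,340). The block is clear of pieces, and the mug, knife and props are in place.

```bash
python3 -c "
from bench import job; print(job.close_job())"
```

```text
the job is handed in; nothing more can be done
None
```

All three pieces were swept into the red tray at about 15 s and the job is handed in. The mug, knife and props look undisturbed in the last picture, though shard A is partly hidden there under the handle.

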